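# Dial open the potter's tool lockbox

## Task

Open the green lockbox. Its crank dial reads like a clock face with the red tick as twelve: turn the crank clockwise, going past four o'clock once and stopping on four the second time, then turn it anticlockwise, going past nine o'clock once and on round again; nobody remembers the second number, only that it lies between half past seven and half past ten, so in that stretch turn slowly, feel for the place where the dial catches, and stop there without forcing it. Then slide the lid open all the way by its red knob, let go, and leave the things around the box alone.

Things in the scene. Friction and masses are not known exactly. Their poses are not given: they have to be found in the camera images.
- lockbox: Green steel box fixed to the table, 150 (its x) x 290 (its y) x 70 mm high; origin under its centre, z up. Its +y half carries the dial on top, its -y half has the grey sliding lid. Round the dial is a white ring with 12 black ticks like a clock face seen from above: twelve is the wide red tick at the box's +x; three lies at its -y, six at -x, nine at +y.
- dial_axis (a point): Point on the dial's upright axis at the height of the middle of the crank handle (113 mm above the table); fixed to the box, 72.5 mm from the box's origin along its +y.
- dial (a joint): Crank angle (rad), the clock hand: 0 at twelve, growing clockwise seen from above, counted on through full turns (four o'clock: 2.094 the first time, 8.378 the second; nine o'clock on the way back: 4.712, then -1.571). Starts between -0.35 and 0.35. Turns endlessly either way with 1 to 3 N of drag at the handle, rising as wheels are picked up. The first number holds if reversed within 0.2 rad of four.
- handle_grip (a point): Middle of the crank's black handle, a free-spinning upright round knob of diameter 20 mm and height 30 mm (16 mm of it below this point, 14 above), standing 10 mm clear above the crank arm, 42 mm from the dial's axis. It spins on its own pin, so it can be held at a constant yaw while the crank goes round.
- lid_knob (a point): Middle of the red round knob on the sliding lid, diameter 21 mm, height 30 mm, its top 114 mm above the table; the knob's foot stands 12 mm clear above the lid on a thinner stem.
- lid (a joint): How far the grey lid is slid open (m): 0 shut, 0.065 at its stop; it slides along the box's -y, away from the dial, with about 1.5 N of friction, and stays where it is left. Locked, it does not move more than 2 mm.
- upper_wheel: Brass wheel hidden in the case on the dial's axis, carried round by the dial's pin. Turning anticlockwise round to nine the second time it catches, at a place unknown beforehand, dial -2.45 to -0.75. The catch is springy, about 8 N at the handle per mm; use at most some 10 N. Full turns faster than 2 s knock the wheels hard. Once caught it stays caught and the lid is unlocked.
- cup_middle (a point): Middle of a small grey-brown clay cup, 65 mm wide, 47 mm high, standing loose beyond the box.
- cork_middle (a point): Middle of a cork block 58x55x22 mm lying loose beyond the box.

How it is judged:
By the outcome, as a careful person would: the job done as asked, in the order asked, and still so for the second after the job is handed in, with the robot touching nothing.
It also fails if it takes over 72 s, if anything falls off the work surface, if the arm or the gripper's body presses on something with over 40 N, if the wrist force passes 120 N, or if a joint passes its speed limit or range.

## Robot

A 7-joint arm with a two-finger parallel gripper is mounted at the origin on a cart in front of the work surface, level with it; the furniture and walls round the work are solid. World frame = base frame: x ahead of the robot, y to its left, z up, the work surface at z = 0. Lengths are in m, angles in rad, forces in N, time in s.
With the tool pointing down it reaches from about 0.4 to 0.875 m from the base axis. Payload 19.3 kg.
Tool frame: the origin (TCP) lies on the centre line of the jaws, within the pads' length; the fingertips stand 8 mm ahead of it and the grasp point (between the pads) lies 11 mm behind it; z points along the fingers, y is the line along which they close (so a half turn about z gives the same grasp; the last joint's range is limited). The gripper opens to 85 mm and grips with 20 to 120 N. Pads are 22 mm wide; open, the fingers measure 114 mm over their backs; the gripper's body (76 mm by 85 mm) begins 54 mm behind the grasp point. The pads swing forward as they close: fully open they stand 13 mm farther back than shut.
Start: joints at [-1.251, 0.521, -0.036, 1.599, 0.021, 1.021, -0.113], TCP at [0.238, 0.578, 0.239] pointing down, gripper open.
Joint ranges: [-2.91, 2.91], [-0.3, 2.13], [-1.5, 1.42], [0.17, 2.43], [-1.26, 4.41], [0.16, 1.93], [-2.52, 2.52]. Speed limits (rad/s): [1.89, 1.89, 2.39, 2.39, 3.01, 3.01, 3.01].

## Interface

Orientations are given as [roll, pitch, yaw] about the fixed x, y, z axes, in that order (R = Rz(yaw) Ry(pitch) Rx(roll)).
In Python, from workcell import status, grab_frame, camera_params, bot, search_frame, silhouettes gives the robot as it stands.
- The arm moves only by the shell command python3 -m creep 'ROWS' [FORCE]. ROWS is JSON, a list of rows, each a list of 5 numbers: the shift along the tool's x, y, z in units of 60 mm (1.0 is 60 mm), then the turn about the tool's z in units of 8 degrees (1.0 is 8 degrees), then the opening, from 0 (shut) to 1 (fully open). In form: [[x, y, z, twist, hand], ...]. A call has 1 to 5 rows; each row is the pose to reach, as a shift and turn from the pose commanded when the call began, along the tool's axes at that moment; what a row does not reach only later rows make up. A row lasts 1/8 s, in which the tool goes at most 62.5 mm and 10.7 degrees, less where a joint would pass 70% of its speed; a pose out of reach is approached as far as the arm can. A call with a gripper value outside its range is refused whole. The fingers move at their own pace and stop on an object; FORCE is the grip in N (left out, the last holds). Time passes only in rows, so rows that repeat a pose let the fingers close. It gives the time, the measured TCP pose, the force, the opening and the grip force at its end, in the units of the state.
- status.observe(): the state, without advancing time (a new reading comes with each control period).
- grab_frame(name): name is "side" or "top" or "wrist"; returns the picture (400x640x3 uint8, blue, green, red); there is no depth.
- camera_params(name): a dict with "K" (3x3 intrinsics, pixels), "rvec" (rotation vector, rad) and "tvec" (3), from world to camera coordinates, as OpenCV has them; the wrist camera has in their place "tool_from_camera" (4x4, takes a point from camera to tool coordinates, whose origin is the TCP and whose axes are the flange's). Camera axes: x right, y down, z forward; pixel columns grow to the right and rows downward; lengths in m; the calibration is good to about 2 mm. A picture is of the moment at which its call begins: read the wrist's pose just before it. camera_params takes no time and is no camera call.
- bot.job_done(): hands the job in; it is judged then, once.
Trained networks look in the newest picture that a camera, given by its name, has taken for a name from the list of things; names that differ only in an ending like _2 or _b are one class to them, and where a whole thing is asked for, a point or a joint stands for the part that bears it (a point fixed in the world has none). Each returns a list of dicts, best first, with "p" (0 to 1); they miss things now and then, are a little off and sometimes report something else, mostly with a low value. They report only what shows in the picture. A call takes as long as a camera call.
- search_frame(camera, name): "extent" ([left, top, right, bottom] as shares, 0 to 1, of the picture: columns of its width, rows of its height, round what is visible of it).
- silhouettes(camera, name): "mask" (400x640 bool, what is visible of it) and "extent" ([left, top, right, bottom] as shares, 0 to 1, of the picture: columns of its width, rows of its height, round what is visible of it).
The state is a dict: "clock": time; "qpos": joint angles; "qd": joint speeds; "joint_efforts": joint torques, N m; "position": TCP position; "tool_rot": TCP orientation; "force": force on the tool from outside, world axes, zero at the start; "moment": the same for the moment, N m; "grip_width": finger opening in m; "finger_force": force on a finger pad.
Only numpy, scipy, OpenCV 4.12 (cv2) and the standard library are available. Lean on these libraries where they do the work, as an engineer would, in place of code of your own. Each camera call takes 0.05 s, during which the arm holds its last target. There are 200 camera calls.

## Working session

There is one attempt and no reset: what is moved stays moved. The work goes in short steps, Python scripts to look and compute and a shell command to move; the robot and the scene stay as the last step left them, time stands still between calls to the robot, and variables do not carry over. Pictures are saved under pics/ and viewed, at most 10 in all, crops included, and the job is handed in when it is done.

```bash
mkdir -p pics; ls
python3 - <<'E'
from workcell import *
import cv2,numpy as np
s=status.observe(); print({k:np.round(v,3).tolist() for k,v in s.items()})
ims=[]
for c in ("side","top"):
    im=grab_frame(c); cv2.imwrite(f"pics/{c}0.png",im)
    for n in("lockbox","handle_grip","lid_knob","dial","cup_middle","cork_middle"):
        r=search_frame(c,n)
        print(c,n,[(round(d["p"],2),np.round(np.array(d["extent"])*[640,400,640,400],1).tolist()) for d in r[:2]])
    p=camera_params(c); print(p)
E
```

```text
pics
{'clock': 0.0, 'qpos': [-1.251, 0.522, -0.036, 1.6, 0.021, 1.021, -0.113], 'qd': [0.001, -0.0, 0.001, -0.001, 0.0, -0.0, 0.0], 'joint_efforts': [0.001, -92.712, 1.981, -36.993, 0.018, 0.008, -0.0], 'position': [0.237, 0.578, 0.239], 'tool_rot': [-3.141, 0.0, 2.752], 'force': [0.092, 0.426, -1.24], 'moment': [0.009, 0.051, -0.018], 'finger_force': 0.0, 'grip_width': 0.085}
side lockbox [(0.6, [187.5, 169.9, 298.8, 285.4])]
side handle_grip [(0.47, [275.5, 173.6, 289.1, 187.7])]
side lid_knob [(0.8, [199.8, 201.5, 291.6, 249.7])]
side dial [(0.71, [235.0, 172.2, 286.8, 209.5])]
side cup_middle [(0.87, [362.3, 200.1, 387.3, 232.6])]
side cork_middle [(0.7, [388.0, 259.5, 423.4, 288.3]), (0.34, [358.4, 198.6, 388.4, 233.0])]
{'K': array([[458.67128921,   0.        , 323.3827898 ],
       [  0.        , 458.67128921, 204.75235338],
       [  0.        ,   0.        ,   1.        ]]), 'rvec': array([ 1.95071194, -0.06442367,  0.07558509]), 'tvec': array([-0.64784666,  0.01846556,  0.98421067])}
top lockbox [(0.64, [235.8, 223.4, 388.3, 313.6]), (0.33, [252.4, 240.1, 306.0, 289.9])]
top handle_grip [(0.45, [271.6, 239.0, 284.7, 248.6]), (0.2, [309.5, 239.3, 387.3, 308.1])]
top lid_knob [(0.57, [314.9, 236.4, 387.8, 311.2])]
top dial [(0.57, [253.1, 238.9, 303.6, 287.0])]
top cup_middle [(0.61, [263.4, 143.9, 287.3, 173.5]), (0.41, [312.0, 240.3, 389.2, 309.7])]
top cork_middle []
{'K': array([[421.14150958,   0.        , 312.16467353],
       [  0.        , 421.14150958, 203.99781122],
       [  0.        ,   0.        ,   1.        ]]), 'rvec': array([ 2.16859871, -2.15246368,  0.09580727]), 'tvec': array([-0.17660947,  0.63845256,  0.86614889])}
```

Run:
```python
import cv2
a=cv2.imread("pics/side0.png")[140:320,160:440];b=cv2.imread("pics/top0.png")[120:330,220:420]
a=cv2.resize(a,(780,501),interpolation=2)
b=cv2.resize(b,(560,588),interpolation=2)
cv2.imwrite("pics/a.png",a);cv2.imwrite("pics/b.png",b)
```

```text
(no output)
```

View pics/a.png

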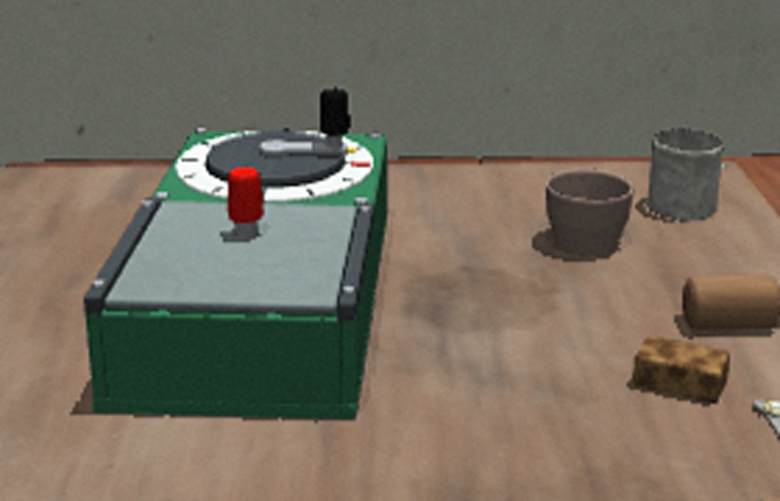

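View pics/b.png

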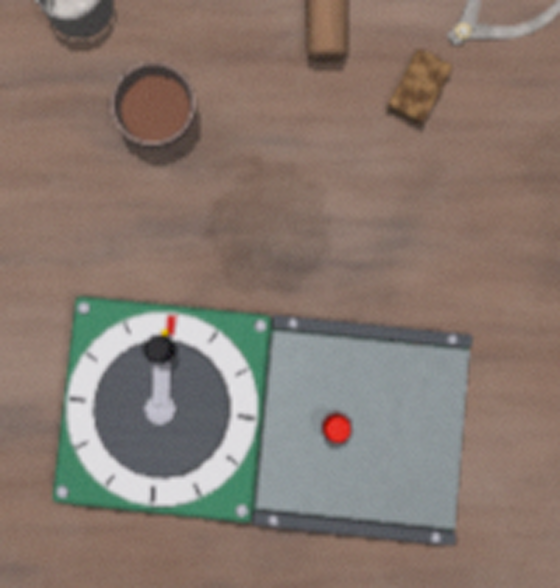

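The side crop shows the box with the handle near twelve, the red knob at about side pixel (247,210), and the cup and cork further right. In the top view the ring centre is at about (278,266), the red tick at (281,236), the handle top at (277,244) and the red knob at (340,273).

```bash
cat > h.py <<'E'
from workcell import *
import cv2,numpy as np
from scipy.optimize import least_squares
def ray(c,uv):
    p=camera_params(c);R=cv2.Rodrigues(p["rvec"])[0]
    d=R.T@np.linalg.inv(p["K"])@[uv[0],uv[1],1];return -R.T@p["tvec"],d
def at(c,uv,z):
    o,d=ray(c,uv);return o+d*(z-o[2])/d[2]
def tri(a,b):
    A=[];B=[]
    for o,d in(a,b):
        d=d/np.linalg.norm(d);P=np.eye(3)-np.outer(d,d);A.append(P);B.append(P@o)
    return np.linalg.lstsq(np.vstack(A),np.hstack(B),rcond=None)[0]
def proj(c,X):
    p=camera_params(c);return cv2.projectPoints(np.atleast_2d(np.float64(X)),p["rvec"],p["tvec"],p["K"],None)[0][:,0]
def blob(im,lo,hi,roi):
    x0,y0,x1,y1=roi;m=cv2.inRange(cv2.cvtColor(im,cv2.COLOR_BGR2HSV),lo,hi)[y0:y1,x0:x1]
    n,l,s,c=cv2.connectedComponentsWithStats(m)
    return sorted([(int(s[i,4]),*(c[i]+[x0,y0]).round(1)) for i in range(1,n)],reverse=True)[:2]
E
python3 - <<'E'
from h import *
T=cv2.imread("pics/top0.png");S=cv2.imread("pics/side0.png")
rt=blob(T,(0,150,120),(8,255,255),(320,240,380,300));rs=blob(S,(0,150,80),(8,255,255),(235,190,265,225))
tt=blob(T,(0,120,120),(8,255,255),(260,225,300,245))
print(rt,rs,tt)
print("knob tri",tri(ray("top",rt[0][1:]),ray("side",rs[0][1:])), "top@.112",at("top",rt[0][1:],.110))
# white ring outer contour
m=cv2.inRange(cv2.cvtColor(T,cv2.COLOR_BGR2HSV),(0,0,170),(180,50,255));m[:, :238]=0;m[:,315:]=0;m[:225]=0;m[302:]=0
pts=cv2.findNonZero(m);e=cv2.fitEllipse(cv2.convexHull(pts));print("ring",e)
for z in(.070,.073): print(z,at("top",e[0],z),"tick",at("top",tt[0][1:],z))
# four top corners (eye) from plan
for u in [(78,297),(55,506),(265,322),(242,512),(455,545),(470,333)]: 
  print(u,at("top",(u[0]/2.8+220-.3,u[1]/2.8+120-.3),.07))
for n,u in dict(nearL=(97,411),nearR=(356,417)).items(): print(n,at("side",(u[0]/2.786+160,u[1]/2.786+140),0))
print("handle top",at("top",(159/2.8+219.8,347/2.8+119.8),.125))
E
```

```text
[(75, np.float64(340.0), np.float64(272.6))] [(211, np.float64(247.5), np.float64(209.4))] [(13, np.float64(280.5), np.float64(235.8))]
knob tri [ 0.49972642 -0.22799437  0.09766224] top@.112 [ 0.500097   -0.22739115  0.11      ]
ring ((277.3810119628906, 265.373779296875), (86.24644470214844, 89.94476318359375), 39.061275482177734)
0.07 [ 0.51105818 -0.10342569  0.07      ] tick [ 0.57050556 -0.10875792  0.07      ]
0.073 [ 0.51118233 -0.1037158   0.073     ] tick [ 0.57042114 -0.10902932  0.073     ]
(78, 297) [ 0.59034177 -0.04129491  0.07      ]
(55, 506) [ 0.44101636 -0.02845334  0.07      ]
(265, 322) [ 0.57326557 -0.17737489  0.07      ]
(242, 512) [ 0.43817023 -0.16204262  0.07      ]
(455, 545) [ 0.41677527 -0.31310986  0.07      ]
(470, 333) [ 0.56650185 -0.32524566  0.07      ]
nearL [ 0.4196324  -0.31452075  0.        ]
nearR [ 0.56672218 -0.32754579  0.        ]
handle top [ 0.55391999 -0.10655147  0.125     ]
```

View pics/top0.png

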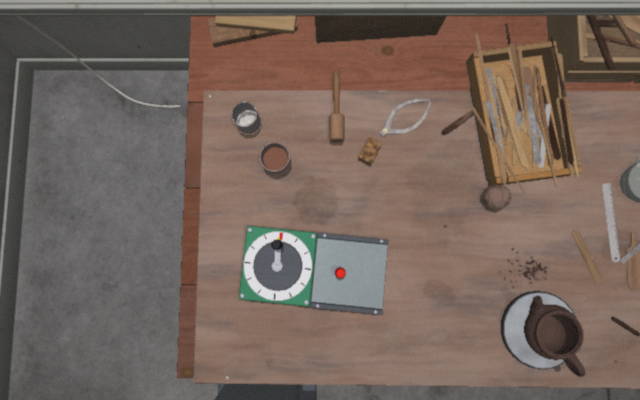

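View pics/side0.png

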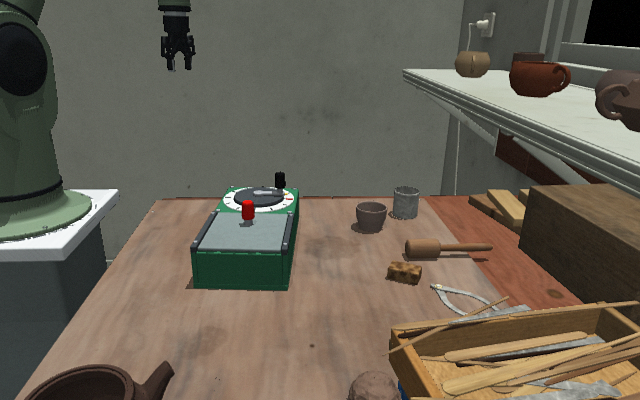

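```bash
cat >> h.py <<'E'
from scipy.spatial.transform import Rotation as Ro
def go(target,yaw):
    "shift in tool units and twist units to a world target with tool down"
    s=status.observe();R=Ro.from_euler("xyz",s["tool_rot"]).as_matrix()
    d=R.T@(np.array(target)-s["position"])/.06
    tw=-np.degrees((yaw-s["tool_rot"][2]+np.pi)%(2*np.pi)-np.pi)/8
    return d.round(3),round(tw,3)
YB=-0.086; AX=np.array([.5107,-.1042]); YT=np.pi/2+YB
bx=np.array([np.cos(YB),np.sin(YB)]);by=np.array([-np.sin(YB),np.cos(YB)])
E
python3 - <<'E'
from h import *
h=AX+.042*bx
print(h,go([*h,.239],YT), go([*h,.104],YT))
E
```

```text
[ 0.55254478 -0.10780755] (array([-9.201e+00, -8.579e+00,  5.000e-03]), np.float64(9.074)) (array([-9.201, -8.579,  2.255]), np.float64(9.074))
```

The full views show a clear corridor from the arm's start to the box. The shelf and the tool tray lie well outside it.

```bash
python3 -m creep '[[-0.7,-0.65,0,0,1],[-1.4,-1.3,0,0,1],[-2.1,-1.95,0,0,1],[-2.8,-2.6,0,0,1],[-3.5,-3.25,0,0,1]]'; python3 -m creep '[[-0.7,-0.65,0,1.3,0.7],[-1.4,-1.3,0,2.6,0.7],[-2.1,-1.95,0,3.9,0.7],[-2.8,-2.6,0,5.2,0.7],[-3.5,-3.25,0,6.5,0.7]]'
python3 - <<'E'
from h import *
h=AX+.042*bx
print(go([*h,.17],YT),status.observe()["qpos"].round(2),status.observe()["force"].round(2))
E
```

```text
clock: 1.32
position: [0.3583, 0.3162, 0.2395]
tool_rot: [3.141, 0.0, 2.752]
force: [0.6, 0.6, -0.5]
grip_width: 0.0855
finger_force: 0.0
clock: 1.95
position: [0.4785, 0.0561, 0.2396]
tool_rot: [3.141, -0.0, 1.838]
force: [0.2, 1.3, -0.1]
grip_width: 0.0595
finger_force: 0.0
(array([-2.961,  0.468,  1.161]), np.float64(2.533)) [-0.5   0.31  0.33  1.98 -0.13  0.87  0.16] [ 0.2   1.32 -0.05]
```

```bash
python3 -m creep '[[-0.9,0.14,0.2,1.3,0.6],[-1.8,0.28,0.4,2.53,0.6],[-2.6,0.4,0.6,2.53,0.6],[-2.96,0.47,0.8,2.53,0.6],[-2.96,0.47,0.8,2.53,0.6]]'
python3 - <<'E'
from h import *
s=status.observe();R=Ro.from_euler("xyz",s["tool_rot"]).as_matrix()
im=grab_frame("wrist");cv2.imwrite("pics/w0.png",im)
p=camera_params("wrist");print(p,s["position"],s["tool_rot"])
for n in("handle_grip","dial","lid_knob"):
    print(n,[(round(d["p"],2),np.round(np.array(d["extent"])*[640,400,640,400],1).tolist()) for d in search_frame("wrist",n)[:2]])
h=AX+.042*bx
print(go([*h,.104],YT))
E
```

```text
clock: 2.58
position: [0.5527, -0.1072, 0.1905]
tool_rot: [-3.14, 0.001, 1.489]
force: [0.0, 1.0, 0.5]
grip_width: 0.0518
finger_force: 0.0
{'K': array([[307.98674567,   0.        , 322.11687863],
       [  0.        , 307.98674567, 199.6280148 ],
       [  0.        ,   0.        ,   1.        ]]), 'tool_from_camera': array([[ 9.65000054e-04, -9.53985274e-01, -2.99851905e-01,
         7.62926566e-02],
       [ 9.99999167e-01,  6.63466987e-04,  1.10741839e-03,
        -5.89490917e-04],
       [-8.57518997e-04, -2.99852724e-01,  9.53985120e-01,
        -1.35383717e-01],
       [ 0.00000000e+00,  0.00000000e+00,  0.00000000e+00,
         1.00000000e+00]])} [ 0.5526745  -0.10721073  0.19045275] [-3.14031098e+00  6.98311628e-04  1.48851497e+00]
handle_grip [(0.65, [494.0, 296.9, 537.3, 330.4]), (0.6, [311.2, 192.4, 334.9, 226.1])]
dial [(0.65, [216.6, 138.1, 341.1, 251.6])]
lid_knob [(0.79, [209.3, 268.4, 342.6, 356.3])]
(array([-0.054, -0.002,  1.462]), np.float64(0.052))
```

View pics/w0.png

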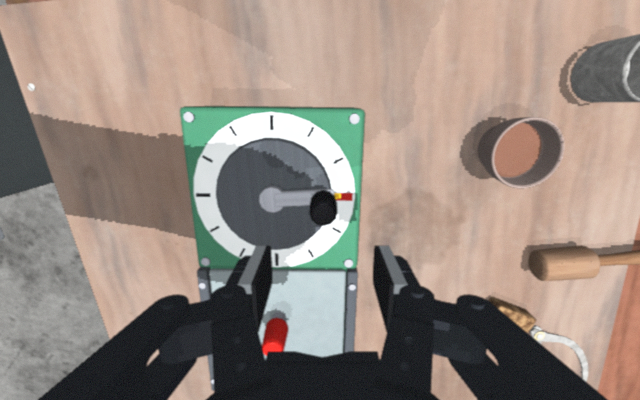

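Run:
```python
from h import *
P=np.array([ 0.5526745,-0.10721073,0.19045275]);R=Ro.from_euler("xyz",[-3.14031,6.98e-4,1.4885]).as_matrix()
p=camera_params("wrist");M=p["tool_from_camera"]
def w(uv,z):
    d=R@M[:3,:3]@np.linalg.inv(p["K"])@[*uv,1];o=R@M[:3,3]+P
    return (o+d*(z-o[2])/d[2]).round(4)
im=cv2.imread("pics/w0.png")
m=cv2.inRange(im[180:235,300:345],(0,0,0),(38,38,38));n,l,s,c=cv2.connectedComponentsWithStats(m)
i=1+s[1:,4].argmax();print(s[i],c[i]+[300,180]); u=c[i]+[300,180]
print("handle mid",w(u,.113))
k=blob(im,(0,150,60),(8,255,255),(255,310,295,360));print(k,"knob",w(k[0][1:],.100))
m=cv2.inRange(cv2.cvtColor(im,cv2.COLOR_BGR2HSV),(0,0,190),(180,30,255));m[:108]=0;m[270:]=0;m[:,:190]=0;m[:,360:]=0
cn=max(cv2.findContours(m,0,1)[0],key=cv2.contourArea);e=cv2.fitEllipse(cv2.convexHull(cn));print(e,"axis",w(e[0],.070),w((272,199),.085))
print("tick",w((346,196.5),.071))
for uv in((183,107),(363,107),(358,268),(200,268)):print(w(uv,.07))
```

```text
[ 10  11  26  34 598] [322.69063545 207.31605351]
handle mid [ 0.5529 -0.1038  0.113 ]
[(653, np.float64(274.5), np.float64(336.2))] knob [ 0.4999 -0.226   0.1   ]
((273.98834228515625, 189.13494873046875), (152.9541015625, 162.7565155029297), 116.11935424804688) axis [ 0.5113 -0.0986  0.07  ] [ 0.5114 -0.1028  0.085 ]
tick [ 0.5727 -0.1099  0.071 ]
[ 0.4479 -0.0254  0.07  ]
[ 0.5906 -0.037   0.07  ]
[ 0.5799 -0.181   0.07  ]
[ 0.4325 -0.169   0.07  ]
```

The handle (about (323,207)) is centred between the jaws, and the cup and cork are clear of the fingers. The wrist, top and side estimates agree within 2 mm. Axis ≈ (0.511,-0.1035), handle ≈ (0.553,-0.104).

```bash
python3 -m creep '[[0,0,0.5,0.05,0.6],[0,0.01,1.0,0.05,0.6],[0,0.01,1.45,0.05,0.6],[0,0.01,1.45,0.05,0.6]]'; python3 -m creep '[[0,0,0,0,0.15],[0,0,0,0,0.1],[0,0,0,0,0],[0,0,0,0,0],[0,0,0,0,0]]' 50
```

```text
clock: 3.28
position: [0.5527, -0.1047, 0.1035]
tool_rot: [-3.139, -0.0, 1.485]
force: [-0.3, 0.2, -0.0]
grip_width: 0.051
finger_force: 0.0
clock: 3.9
position: [0.5537, -0.1057, 0.1057]
tool_rot: [3.141, -0.0, 1.484]
force: [-3.8, 1.1, 9.6]
grip_width: 0.0188
finger_force: 48.5
```

Run:
```python
import numpy as np
f=lambda t:np.array([-.7*np.sin(t),.7*np.cos(t)])
for sg in(1,-1):
  for a in range(0,360,60):
    r=np.radians(a); print(sg,a,[(f(r+sg*np.radians(12*k))-f(r)).round(3).tolist() for k in range(1,6)])
```

```text
1 0 [[-0.146, -0.015], [-0.285, -0.061], [-0.411, -0.134], [-0.52, -0.232], [-0.606, -0.35]]
1 60 [[-0.06, -0.134], [-0.09, -0.277], [-0.09, -0.423], [-0.06, -0.566], [-0.0, -0.7]]
1 120 [[0.086, -0.118], [0.195, -0.216], [0.322, -0.289], [0.461, -0.335], [0.606, -0.35]]
1 180 [[0.146, 0.015], [0.285, 0.061], [0.411, 0.134], [0.52, 0.232], [0.606, 0.35]]
1 240 [[0.06, 0.134], [0.09, 0.277], [0.09, 0.423], [0.06, 0.566], [0.0, 0.7]]
1 300 [[-0.086, 0.118], [-0.195, 0.216], [-0.322, 0.289], [-0.461, 0.335], [-0.606, 0.35]]
-1 0 [[0.146, -0.015], [0.285, -0.061], [0.411, -0.134], [0.52, -0.232], [0.606, -0.35]]
-1 60 [[0.086, 0.118], [0.195, 0.216], [0.322, 0.289], [0.461, 0.335], [0.606, 0.35]]
-1 120 [[-0.06, 0.134], [-0.09, 0.277], [-0.09, 0.423], [-0.06, 0.566], [0.0, 0.7]]
-1 180 [[-0.146, 0.015], [-0.285, 0.061], [-0.411, 0.134], [-0.52, 0.232], [-0.606, 0.35]]
-1 240 [[-0.086, -0.118], [-0.195, -0.216], [-0.322, -0.289], [-0.461, -0.335], [-0.606, -0.35]]
-1 300 [[0.06, -0.134], [0.09, -0.277], [0.09, -0.423], [0.06, -0.566], [0.0, -0.7]]
```

```bash
python3 -m creep '[[-0.166,-0.015,-0.035,0,0],[-0.305,-0.061,-0.035,0,0],[-0.431,-0.134,-0.035,0,0],[-0.54,-0.232,-0.035,0,0],[-0.626,-0.35,-0.035,0,0]]'
cat >> h.py <<'E'
def th(ax=np.array([.5113,-.1035]),last=None):
    s=status.observe();d=s["position"][:2]-ax;t=-(np.arctan2(d[1],d[0])-YB);t=t%(2*np.pi)
    er=d/np.linalg.norm(d);et=np.array([er[1],-er[0]]) # clockwise tangent
    f=s["force"][:2]
    return dict(deg=round(np.degrees(t),1),r=round(1e3*np.linalg.norm(d),1),Frad=round(f@er,1),Fcw=round(f@et,1),Fz=round(s["force"][2],1),z=round(s["position"][2],4))
E
python3 -c "from h import *;print(th())"
```

```text
clock: 4.53
position: [0.5288, -0.1423, 0.1064]
tool_rot: [3.141, 0.001, 1.483]
force: [2.1, -2.5, -14.8]
grip_width: 0.0188
finger_force: 51.4
{'deg': np.float64(60.8), 'r': np.float64(42.5), 'Frad': np.float64(3.1), 'Fcw': np.float64(-0.9), 'Fz': np.float64(-14.8), 'z': np.float64(0.1064)}
```

```bash
python3 -m creep '[[-0.06,-0.134,0.02,0,0],[-0.09,-0.277,0.02,0,0],[-0.09,-0.423,0.02,0,0],[-0.06,-0.566,0.02,0,0],[0,-0.7,0.02,0,0]]'>/dev/null;python3 -c "from h import *;print(th())"
python3 -m creep '[[0.086,-0.118,0,0,0],[0.195,-0.216,0,0,0],[0.322,-0.289,0,0,0],[0.461,-0.335,0,0,0],[0.606,-0.35,0,0,0]]'>/dev/null;python3 -c "from h import *;print(th())"
```

```text
{'deg': np.float64(120.2), 'r': np.float64(42.5), 'Frad': np.float64(3.0), 'Fcw': np.float64(-1.8), 'Fz': np.float64(8.1), 'z': np.float64(0.1059)}
{'deg': np.float64(181.0), 'r': np.float64(41.9), 'Frad': np.float64(-2.5), 'Fcw': np.float64(-1.0), 'Fz': np.float64(6.4), 'z': np.float64(0.1058)}
```

Tracking well. I'll complete the first turn.

```bash
python3 -m creep '[[0.146,0.015,-0.005,0,0],[0.285,0.061,-0.005,0,0],[0.411,0.134,-0.005,0,0],[0.52,0.232,-0.005,0,0],[0.606,0.35,-0.005,0,0]]'>/dev/null;python3 -c "from h import *;print(th())"
python3 -m creep '[[0.06,0.134,0,0,0],[0.09,0.277,0,0,0],[0.09,0.423,0,0,0],[0.06,0.566,0,0,0],[0,0.7,0,0,0]]'>/dev/null;python3 -c "from h import *;print(th())"
python3 -m creep '[[-0.086,0.118,0,0,0],[-0.195,0.216,0,0,0],[-0.322,0.289,0,0,0],[-0.461,0.335,0,0,0],[-0.606,0.35,0,0,0]]'>/dev/null;python3 -c "from h import *;print(th())"
```

```text
{'deg': np.float64(241.3), 'r': np.float64(41.6), 'Frad': np.float64(-10.3), 'Fcw': np.float64(-0.7), 'Fz': np.float64(5.3), 'z': np.float64(0.1058)}
{'deg': np.float64(300.2), 'r': np.float64(41.8), 'Frad': np.float64(-8.1), 'Fcw': np.float64(-1.6), 'Fz': np.float64(11.0), 'z': np.float64(0.1057)}
{'deg': np.float64(358.1), 'r': np.float64(42.4), 'Frad': np.float64(-1.6), 'Fcw': np.float64(-7.0), 'Fz': np.float64(11.4), 'z': np.float64(0.1058)}
```

```bash
python3 -m creep '[[-0.156,-0.015,-0.01,0,0],[-0.295,-0.061,-0.01,0,0],[-0.421,-0.134,-0.01,0,0],[-0.53,-0.232,-0.01,0,0],[-0.616,-0.35,-0.01,0,0]]'>/dev/null;python3 -c "from h import *;print(th())"
python3 -m creep '[[-0.06,-0.134,0,0,0],[-0.09,-0.277,0,0,0],[-0.09,-0.423,0,0,0],[-0.06,-0.566,0,0,0],[0,-0.7,0,0,0]]'>/dev/null;python3 -c "from h import *;print(th())"
python3 -m creep '[[0,0,0,0,0]]';python3 -c "from h import *;print(th())"
```

```text
{'deg': np.float64(58.7), 'r': np.float64(42.6), 'Frad': np.float64(2.7), 'Fcw': np.float64(-7.5), 'Fz': np.float64(-3.1), 'z': np.float64(0.1062)}
{'deg': np.float64(119.3), 'r': np.float64(42.4), 'Frad': np.float64(1.2), 'Fcw': np.float64(-6.4), 'Fz': np.float64(0.0), 'z': np.float64(0.1061)}
clock: 9.02
position: [0.4868, -0.1381, 0.1061]
tool_rot: [-3.14, -0.0, 1.484]
force: [-3.5, -2.5, 1.3]
grip_width: 0.0186
finger_force: 53.2
{'deg': np.float64(120.4), 'r': np.float64(42.4), 'Frad': np.float64(4.0), 'Fcw': np.float64(1.4), 'Fz': np.float64(1.3), 'z': np.float64(0.1061)}
```

```bash
python3 -m creep '[[-0.06,0.134,0,0,0],[-0.09,0.277,0,0,0],[-0.09,0.423,0,0,0],[-0.06,0.566,0,0,0],[0,0.7,0,0,0]]'>/dev/null;python3 -c "from h import *;print(th())"
python3 -m creep '[[0.086,0.118,0,0,0],[0.195,0.216,0,0,0],[0.322,0.289,0,0,0],[0.461,0.335,0,0,0],[0.606,0.35,0,0,0]]'>/dev/null;python3 -c "from h import *;print(th())"
python3 -m creep '[[0.146,-0.015,0,0,0],[0.285,-0.061,0,0,0],[0.411,-0.134,0,0,0],[0.52,-0.232,0,0,0],[0.606,-0.35,0,0,0]]'>/dev/null;python3 -c "from h import *;print(th())"
python3 -m creep '[[0.06,-0.134,0,0,0],[0.09,-0.277,0,0,0],[0.09,-0.423,0,0,0],[0.06,-0.566,0,0,0],[0,-0.7,0,0,0]]'>/dev/null;python3 -c "from h import *;print(th())"
```

```text
{'deg': np.float64(58.9), 'r': np.float64(42.7), 'Frad': np.float64(2.0), 'Fcw': np.float64(0.5), 'Fz': np.float64(0.1), 'z': np.float64(0.1061)}
{'deg': np.float64(359.2), 'r': np.float64(42.2), 'Frad': np.float64(0.8), 'Fcw': np.float64(0.5), 'Fz': np.float64(0.3), 'z': np.float64(0.1061)}
{'deg': np.float64(299.5), 'r': np.float64(41.6), 'Frad': np.float64(-2.1), 'Fcw': np.float64(1.6), 'Fz': np.float64(-1.4), 'z': np.float64(0.106)}
{'deg': np.float64(239.5), 'r': np.float64(41.4), 'Frad': np.float64(-8.5), 'Fcw': np.float64(0.5), 'Fz': np.float64(-5.5), 'z': np.float64(0.1061)}
```

```bash
python3 -m creep '[[-0.091,-0.118,0,0,0],[-0.2,-0.216,0,0,0],[-0.327,-0.289,0,0,0],[-0.466,-0.335,0,0,0],[-0.611,-0.35,0,0,0]]'>/dev/null;python3 -c "from h import *;print(th())"
python3 -m creep '[[-0.146,0.015,0,0,0],[-0.285,0.061,0,0,0],[-0.411,0.134,0,0,0],[-0.52,0.232,0,0,0],[-0.606,0.35,0,0,0]]'>/dev/null;python3 -c "from h import *;print(th())"
python3 -m creep '[[-0.06,0.134,0,0,0],[-0.09,0.277,0,0,0],[-0.09,0.423,0,0,0],[-0.06,0.566,0,0,0],[0,0.7,0,0,0]]'>/dev/null;python3 -c "from h import *;print(th())"
python3 -m creep '[[0.086,0.118,0,0,0],[0.195,0.216,0,0,0],[0.322,0.289,0,0,0],[0.461,0.335,0,0,0],[0.606,0.35,0,0,0]]'>/dev/null;python3 -c "from h import *;print(th())"
python3 -m creep '[[0.12,-0.01,0,0,0],[0.24,-0.04,0,0,0],[0.3,-0.07,0,0,0],[0.35,-0.09,0,0,0],[0.35,-0.09,0,0,0]]';python3 -c "from h import *;print(th())"
```

```text
{'deg': np.float64(178.6), 'r': np.float64(41.8), 'Frad': np.float64(-4.7), 'Fcw': np.float64(0.9), 'Fz': np.float64(-4.1), 'z': np.float64(0.1061)}
{'deg': np.float64(119.4), 'r': np.float64(42.6), 'Frad': np.float64(-4.8), 'Fcw': np.float64(4.5), 'Fz': np.float64(0.2), 'z': np.float64(0.106)}
{'deg': np.float64(61.3), 'r': np.float64(42.9), 'Frad': np.float64(-5.0), 'Fcw': np.float64(6.1), 'Fz': np.float64(4.3), 'z': np.float64(0.1059)}
{'deg': np.float64(2.0), 'r': np.float64(42.4), 'Frad': np.float64(-2.4), 'Fcw': np.float64(1.7), 'Fz': np.float64(-0.3), 'z': np.float64(0.106)}
clock: 14.65
position: [0.5495, -0.0862, 0.106]
tool_rot: [-3.141, -0.0, 1.484]
force: [-2.4, -2.0, 0.1]
grip_width: 0.0186
finger_force: 52.9
{'deg': np.float64(330.8), 'r': np.float64(42.0), 'Frad': np.float64(-3.0), 'Fcw': np.float64(0.9), 'Fz': np.float64(0.1), 'z': np.float64(0.106)}
```

```bash
cat > g.py <<'E'
import sys
from h import *
t=th();print(t["deg"],t["r"],t["Frad"],t["Fcw"],status.observe()["clock"].round(2));sys.exit(t["Fcw"]>float(sys.argv[1]))
E
python3 -m creep '[[0.021,-0.012,0,0,0],[0.041,-0.025,0,0,0],[0.061,-0.038,0,0,0],[0.081,-0.052,0,0,0],[0.1,-0.07,0,0,0]]'>/dev/null;python3 g.py 9
python3 - <<'E'
import numpy as np
f=lambda d:np.array([-.7*np.sin(np.radians(d)),.7*np.cos(np.radians(d))])
c=f(-40).round(3)
o=[]
for a in range(-42,-150,-2):
    n=f(a).round(3);o.append(f"{a}:{np.round(n-c,3).tolist()}");c=n
print(" ".join(o))
E
```

```text
-42:[0.018, -0.016] -44:[0.018, -0.016] -46:[0.018, -0.018] -48:[0.016, -0.018] -50:[0.016, -0.018] -52:[0.016, -0.019] -54:[0.014, -0.02] -56:[0.014, -0.02] -58:[0.014, -0.02] -60:[0.012, -0.021] -62:[0.012, -0.021] -64:[0.011, -0.022] -66:[0.01, -0.022] -68:[0.01, -0.023] -70:[0.009, -0.023] -72:[0.008, -0.023] -74:[0.007, -0.023] -76:[0.006, -0.024] -78:[0.006, -0.023] -80:[0.004, -0.024] -82:[0.004, -0.025] -84:[0.003, -0.024] -86:[0.002, -0.024] -88:[0.002, -0.025] -90:[0.0, -0.024] -92:[0.0, -0.024] -94:[-0.002, -0.025] -96:[-0.002, -0.024] -98:[-0.003, -0.024] -100:[-0.004, -0.025] -102:[-0.004, -0.024] -104:[-0.006, -0.023] -106:[-0.006, -0.024] -108:[-0.007, -0.023] -110:[-0.008, -0.023] -112:[-0.009, -0.023] -114:[-0.01, -0.023] -116:[-0.01, -0.022] -118:[-0.011, -0.022] -120:[-0.012, -0.021] -122:[-0.012, -0.021] -124:[-0.014, -0.02] -126:[-0.014, -0.02] -128:[-0.014, -0.02] -130:[-0.016, -0.019] -132:[-0.016, -0.018] -134:[-0.016, -0.018] -136:[-0.018, -0.018] -138:[-0.018, -0.016] -140:[-0.018, -0.016] -142:[-0.019, -0.016] -144:[-0.02, -0.014] -146:[-0.02, -0.014] -148:[-0.02, -0.014]Traceback (most recent call last):
  File "g.py", line 3, in <module>
    t=th();print(t["deg"],t["r"],t["Frad"],t["Fcw"],status.observe()["clock"].round(2));sys.exit(t["Fcw"]>float(sys.argv[1]))
                                                    ^^^^^^^^^^^^^^^^^^^^^^^^^^^^^^^
AttributeError: 'float' object has no attribute 'round'
```

```bash
cat > g.py <<'E'
import sys
from h import *
t=th();print(*[float(t[k]) for k in("deg","r","Frad","Fcw")],round(status.observe()["clock"],2));sys.exit(int(t["Fcw"]>float(sys.argv[1])))
E
C="python3 -m creep"; G="python3 g.py 6"
$G && $C '[[0.009,-0.008,0,0,0],[0.018,-0.016,0,0,0]]'>/dev/null && $G && $C '[[0.009,-0.008,0,0,0],[0.018,-0.016,0,0,0]]'>/dev/null && $G && $C '[[0.009,-0.009,0,0,0],[0.018,-0.018,0,0,0]]'>/dev/null && $G && $C '[[0.008,-0.009,0,0,0],[0.016,-0.018,0,0,0]]'>/dev/null && $G
```

```text
321.2 41.9 -3.8 3.3 15.28
319.2 41.8 -3.8 4.1 15.53
317.3 41.8 -3.7 3.5 15.78
315.2 41.8 -4.1 2.7 16.02
312.7 41.8 -4.6 0.5 16.27
```

```bash
C="python3 -m creep"; G="python3 g.py 6"
$C '[[0.008,-0.009,0,0,0],[0.016,-0.018,0,0,0]]'>/dev/null && $G && $C '[[0.008,-0.009,0,0,0],[0.016,-0.019,0,0,0]]'>/dev/null && $G && $C '[[0.007,-0.01,0,0,0],[0.014,-0.02,0,0,0]]'>/dev/null && $G && $C '[[0.007,-0.01,0,0,0],[0.014,-0.02,0,0,0]]'>/dev/null && $G && $C '[[0.007,-0.01,0,0,0],[0.014,-0.02,0,0,0]]'>/dev/null && $G && $C '[[0.006,-0.01,0,0,0],[0.012,-0.021,0,0,0]]'>/dev/null && $G && $C '[[0.006,-0.01,0,0,0],[0.012,-0.021,0,0,0]]'>/dev/null && $G && $C '[[0.006,-0.011,0,0,0],[0.011,-0.022,0,0,0]]'>/dev/null && $G && $C '[[0.005,-0.011,0,0,0],[0.01,-0.022,0,0,0]]'>/dev/null && $G && $C '[[0.005,-0.011,0,0,0],[0.01,-0.023,0,0,0]]'>/dev/null && $G && $C '[[0.005,-0.011,0,0,0],[0.009,-0.023,0,0,0]]'>/dev/null && $G
```

```text
310.9 41.8 -4.4 0.9 16.52
309.1 41.7 -4.7 1.4 16.77
307.2 41.7 -5.4 2.2 17.02
305.8 41.7 -5.0 5.5 17.27
304.4 41.7 -6.1 8.9 17.52
```

```bash
python3 -m creep '[[0,0,0,0,0],[0,0,0,0,0]]'>/dev/null; python3 g.py 6;  python3 -m creep '[[0,0,0,0,0],[0,0,0,0,0]]'>/dev/null; python3 g.py 6
```

```text
304.4 41.7 -4.8 7.1 17.77
304.4 41.7 -4.2 8.6 18.02
```

Force stays at 8 N at rest, against 1–4 N of drag before, so the dial has caught at about -56°. I'll ease back to unload it, then let go.

```bash
python3 -m creep '[[-0.006,0.009,0,0,0],[-0.012,0.018,0,0,0],[-0.012,0.018,0,0,0]]'>/dev/null; python3 g.py 20; python3 -m creep '[[0,0,0,0,0.3],[0,0,0,0,0.6],[0,0,0,0,0.6],[0,0,0,0,0.6]]'
python3 - <<'E'
from h import *
print(go([.4998,-.2265,.190],YT),go([.4998,-.2265,.093],YT))
E
```

```text
305.5 41.7 -5.3 4.9 18.4
clock: 18.9
position: [0.5381, -0.0712, 0.1062]
tool_rot: [3.141, -0.0, 1.484]
force: [0.5, 0.0, -0.4]
grip_width: 0.0507
finger_force: 0.0
(array([-2.633, -0.412, -1.398]), np.float64(-0.005)) (array([-2.633, -0.412,  0.219]), np.float64(-0.005))
```

```bash
python3 -m creep '[[0,0,-0.75,0,0.6],[-0.7,-0.11,-0.8,0,0.6],[-1.6,-0.25,-0.8,0,0.6],[-2.4,-0.38,-0.8,0,0.6],[-2.63,-0.41,-0.8,0,0.6]]'
python3 - <<'E'
from h import *
im=grab_frame("top");cv2.imwrite("pics/t2.png",cv2.resize(im[220:320,230:400],None,fx=4,fy=4,interpolation=2))
print(go([.4998,-.2265,.092],YT))
E
```

```text
clock: 19.52
position: [0.4987, -0.2295, 0.1543]
tool_rot: [3.141, 0.001, 1.48]
force: [1.3, 1.3, 0.2]
grip_width: 0.0509
finger_force: 0.0
(array([0.055, 0.012, 1.038]), np.float64(-0.032))
```

View pics/t2.png

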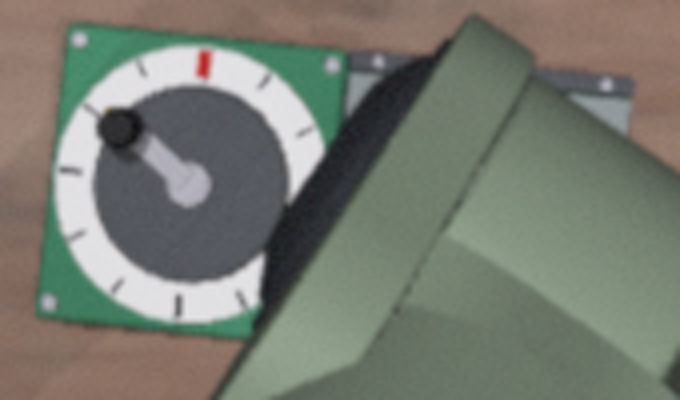

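The crank rests near ten o'clock (crop (120,128)), as measured. The arm hides the lid, and the fingers are above the knob. I'll descend and grip.

```bash
python3 -m creep '[[0.02,0.005,0.4,0,0.6],[0.02,0.01,0.8,0,0.6],[0.02,0.01,1.04,0,0.6],[0.02,0.01,1.04,0,0.6]]'; python3 -m creep '[[0,0,0,0,0.3],[0,0,0,0,0],[0,0,0,0,0],[0,0,0,0,0],[0,0,0,0,0]]' 40
```

```text
clock: 20.08
position: [0.5004, -0.2246, 0.0911]
tool_rot: [-3.14, -0.0, 1.485]
force: [0.2, 0.5, 0.2]
grip_width: 0.0515
finger_force: 0.0
clock: 20.7
position: [0.5002, -0.2254, 0.0926]
tool_rot: [3.142, -0.0, 1.484]
force: [-6.1, 0.7, 11.7]
grip_width: 0.02
finger_force: 38.8
```

```bash
python3 -m creep '[[-0.02,-0.01,-0.015,0,0],[-0.05,-0.01,-0.015,0,0],[-0.08,-0.01,-0.015,0,0],[-0.1,-0.01,-0.015,0,0],[-0.1,-0.01,-0.015,0,0]]'
```

```text
clock: 21.32
position: [0.4995, -0.2316, 0.0928]
tool_rot: [3.141, 0.0, 1.484]
force: [1.3, -1.2, 0.6]
grip_width: 0.0198
finger_force: 41.3
```

The lid moved 6 mm with almost no force, so it is unlocked. Now slide it to the stop.

```bash
python3 -m creep '[[-0.18,0,0,0,0],[-0.38,0,0,0,0],[-0.58,0,0,0,0],[-0.75,0,0,0,0],[-0.88,0,0,0,0]]'; python3 -m creep '[[-0.03,0,0,0,0],[-0.06,0,0,0,0],[-0.09,0,0,0,0],[-0.1,0,0,0,0],[-0.1,0,0,0,0]]'
```

```text
clock: 21.95
position: [0.4945, -0.285, 0.0927]
tool_rot: [3.142, 0.0, 1.483]
force: [-1.5, 2.1, 7.0]
grip_width: 0.02
finger_force: 41.9
clock: 22.58
position: [0.4941, -0.29, 0.0927]
tool_rot: [-3.141, -0.0, 1.484]
force: [-1.9, 1.6, 6.3]
grip_width: 0.0198
finger_force: 42.0
```

```bash
python3 -m creep '[[-0.01,0,0,0,0],[-0.02,0,0,0,0],[-0.03,0,0,0,0],[-0.03,0,0,0,0]]'
```

```text
clock: 23.08
position: [0.4941, -0.2901, 0.0926]
tool_rot: [-3.141, -0.002, 1.485]
force: [-1.9, 11.2, 12.0]
grip_width: 0.0195
finger_force: 42.6
```

The lid is at its stop (11 N reaction and no further motion). I'll unload, let go, rise and check.

```bash
python3 -m creep '[[0.01,0,-0.01,0,0],[0.025,0,-0.02,0,0],[0.025,0,-0.02,0,0.3],[0.025,0,-0.02,0,0.6],[0.025,0,-0.02,0,0.6]]'; python3 -m creep '[[0,0,-0.4,0,0.6],[0,0,-1.2,0,0.6],[0,0,-2.1,0,0.6],[0,0,-2.4,0,0.6],[0,0,-2.4,0,0.6]]';python3 - <<'E'
from h import *
S=grab_frame("side");T=grab_frame("top")
cv2.imwrite("pics/end.png",np.hstack([cv2.resize(S[150:300,170:440],(400,300)),cv2.resize(T[120:330,220:420],(315,300))]))
b=blob(S,(0,150,80),(8,255,255),(180,180,265,260));print(b,at("side",b[0][1:],.0977))
E
```

```text
clock: 23.7
position: [0.4943, -0.2904, 0.094]
tool_rot: [3.141, 0.0, 1.484]
force: [0.1, 0.1, 0.9]
grip_width: 0.0515
finger_force: 0.0
clock: 24.32
position: [0.4947, -0.2904, 0.2392]
tool_rot: [3.139, 0.001, 1.484]
force: [1.2, 0.5, -0.4]
grip_width: 0.0509
finger_force: 0.0
[(249, np.float64(240.6), np.float64(225.5))] [ 0.49407576 -0.29403337  0.0977    ]
```

View pics/end.png

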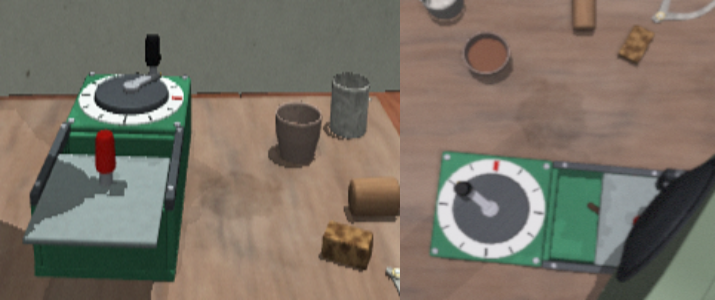

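The lid stands open, with the knob 65 mm down the box at side pixel (241,226). The crank is at its catch, and the cup and cork have not moved. Handing in.

```bash
python3 -c "from workcell import *;print(bot.job_done())"
```

```text
the job is handed in; nothing more can be done
None
```

The lockbox is open: the dial caught just after ten o'clock (about -56°), the lid is slid about 65 mm to its stop, the robot has let go and stands clear, the things around the box are untouched, and the job was handed in at about 24 s.

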